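Lay the tea tray to match the kettle and the tin

TASK

Lay the tea tray from the turntable: stand the sugar bowl on the middle of the three coasters and put its lid on it, stand the tall glass on the end coaster that has the kettle behind it, and the short glass on the end coaster that has the tea tin behind it. Centre each thing on its coaster and the lid on the bowl, keep everything upright and set it down gently without dropping it, and do not move the kettle or the tin.

Things in the scene. Friction and masses are not known exactly. Their poses are not given: they have to be found in the camera images.
- tall_glass_c (a point): Tall clear tea glass standing in a steel holder, loose, about 0.2 kg. 92 mm high overall; the holder is a round steel sleeve 58 mm across from the foot up to 68 mm, the clear glass above it is 53 mm across. A steel wire ear handle stands out from the holder on the side of this point's +x axis, to 51 mm from the axis. This point is on the upright axis, half-way up (46 mm above the foot); z is up. Gripped along y, the fingers clear the handle.
- short_glass_c (a point): Short clear tea glass in a steel holder, loose, about 0.15 kg, like the tall one but 62 mm high; holder 48 mm across up to 47 mm, clear glass above it 43 mm across, wire ear handle on the +x side to 46 mm from the axis. This point is on the axis, half-way up (31 mm above the foot); z is up.
- bowl_c (a point): Small white ceramic sugar bowl, loose, about 0.16 kg, round and open at the top: 60 mm across at the rim, sides nearly upright down to 58 mm across at 10 mm above the foot, 50 mm high, wall 4 mm. This point is on its axis, half-way up (25 mm above the foot); z is up.
- lid_c (a point): Lid of the sugar bowl, loose, about 0.08 kg: a flat round steel disc 72 mm across and 4 mm thick, smooth underneath, with an upright black knob 18 mm across in its centre from 4 to 38 mm above the underside. On the bowl it simply rests on the rim. This point is on the axis, half-way up (19 mm above the underside); z is up.
- coaster_mid: Middle one of three equal round cork coasters, 76 mm across and 4 mm thick, fixed in a row along the long middle line of the black plastic tray (360 x 220 mm, wall 4 mm thick, its rim stands 20 mm above the board; the tray is fixed). Origin at the centre of its underside, so its top is 4 mm above the origin. z is up, y runs along the row towards coaster_a, x runs across the row away from the robot, towards the kettle and the tin. The coasters are about 115 mm apart.
- coaster_a: End coaster of the row on the +y side (the robot's left), otherwise like coaster_mid; origin at the centre of its underside.
- coaster_b: End coaster of the row on the -y side (the robot's right), otherwise like coaster_mid; origin at the centre of its underside.
- kettle_c (a point): Blue enamel kettle with a lever lid, spout and hoop handle, 1.3 kg, 150 mm across (the spout reaches 115 mm from the axis) and 180 mm high, standing on the board beyond the tray, behind one of the two end coasters. Not to be moved. This point is on its axis, 50 mm above the board.
- tin_c (a point): Plain round aluminium tea tin, 94 mm across and 127 mm high, 0.6 kg, standing on the board beyond the tray, behind the other end coaster. Not to be moved. This point is on its axis, 50 mm above the board.
- turntable: Round wooden turntable, 280 mm across, top 30 mm above the board; it is fixed and does not turn. The two glasses, the bowl and the lid stand on it at the start, about 95 mm from its middle. Origin on its axis at board height.
Mind the look-alikes: they are no part of the job. Leave any yellow look-alike of the coaster_mid alone. What is shaped like the part that bears short_glass_c but purple is not meant.

How it is judged:
At the end, for the whole second after the job is handed in: Bowl on the middle coaster, tall glass on the end coaster before the kettle, short glass on the one before the tin, each within 15 mm of its centre; lid on the bowl's rim within 10 mm of its axis; heights within 6 mm, upright within 0.1 rad, released and at rest (horizontal distance between bowl_c and coaster_mid below 0.015 m and z of bowl_c in the frame of coaster_mid between 0.023 and 0.035 m and horizontal distance between lid_c and bowl_c below 0.01 m and z of lid_c in the frame of bowl_c between 0.038 and 0.05 m and ((y of kettle_c in the frame of coaster_mid above 0 m and horizontal distance between tall_glass_c and coaster_a below 0.015 m and z of tall_glass_c in the frame of coaster_a between 0.044 and 0.056 m and horizontal distance between short_glass_c and coaster_b below 0.015 m and z of short_glass_c in the frame of coaster_b between 0.029 and 0.041 m) or (not (y of kettle_c in the frame of coaster_mid above 0 m) and horizontal distance between tall_glass_c and coaster_b below 0.015 m and z of tall_glass_c in the frame of coaster_b between 0.044 and 0.056 m and horizontal distance between short_glass_c and coaster_a below 0.015 m and z of short_glass_c in the frame of coaster_a between 0.029 and 0.041 m)) and angle between each of tall_glass_c, short_glass_c, bowl_c, lid_c's own z axis and vertical below 0.1 rad and linear speed of each of tall_glass, short_glass, bowl, lid below 0.02 m/s); the robot touches nothing.
It fails at once if the kettle or the tin is moved by more than 20 mm (distance of any of kettle_c, tin_c from where it was at the start of the episode above 0.02 m).
It fails at once if a glass, the bowl or the lid is tipped by more than about 45 degrees (angle between any of tall_glass_c, short_glass_c, bowl_c, lid_c's own z axis and vertical above 0.8 rad).
It fails at once if a glass, the bowl or the lid is dropped or thrown (faster than 0.7 m/s while out of the fingers) ((contact force between tall_glass and the fingers below 0.01 N and linear speed of tall_glass above 0.7 m/s) or (contact force between short_glass and the fingers below 0.01 N and linear speed of short_glass above 0.7 m/s) or (contact force between bowl and the fingers below 0.01 N and linear speed of bowl above 0.7 m/s) or (contact force between lid and the fingers below 0.01 N and linear speed of lid above 0.7 m/s)).
It also fails if it takes over 122 s, if anything falls off the work surface, if the arm or the gripper's body presses on something with over 40 N, if the wrist force passes 120 N, or if a joint passes its speed limit or range.

ROBOT

A 6-joint arm with a two-finger parallel gripper is mounted at the origin on the work surface. World frame = base frame: x ahead of the robot, y to its left, z up, the work surface at z = 0. Lengths are in m, angles in rad, forces in N, time in s.
With the tool pointing down it reaches from about 0.275 to 0.75 m from the base axis. Payload 10.2 kg.
Tool frame: the origin (TCP) lies between the finger pads; the fingertips stand 22 mm ahead of it and the grasp point (between the pads) lies 3 mm ahead of it (tips_ahead is the z of the fingertips in the tool frame, in m); z points along the fingers, y is the line along which they close (so a half turn about z gives the same grasp; the last joint's range is limited). The gripper opens to 88 mm and grips with 3 to 60 N. Pads are 18 mm wide; open, the fingers measure 123 mm over their backs; the gripper's body (75 mm by 187 mm) begins 45 mm behind the grasp point.
Start: joints at [-1.55, 0.313, 1.498, -0, 1.331, -0.223], TCP at [0.127, -0.509, 0.261] pointing down, gripper open.
Joint ranges: [-2.94, 2.94], [-0.97, 2.17], [0.19, 2.56], [-1.23, 4.37], [0.02, 3.11], [-2.88, 2.88]. Speed limits (rad/s): [2.39, 2.39, 3.01, 3.14, 3.14, 3.14].

INTERFACE

Orientations are given as a 3x3 rotation matrix whose columns are the frame's x, y, z axes.
In Python, from bench import * gives the robot as it stands.
- The arm moves only by the tool drive_tool, never from a script. Its argument "increments" is a list of rows, each a list of 5 numbers: the shift along the world's x, y, z in m, then the turn about the world's z in rad, then the gripper's target within -1 to 1 (fully open at 1, half-way at 0, shut at -1). In form: [[dx, dy, dz, twist, claw], ...]. A call has 1 to 20 rows; each row shifts and turns the commanded pose from where the row before left it; what a row does not reach is not made up. A row lasts 1/12 s, in which the tool goes at most 41.7 mm and 7.16 degrees, less where a joint would pass 70% of its speed; a pose out of reach is approached as far as the arm can. A call with a gripper value outside its range is refused whole. The fingers move at their own pace and stop on an object; the grip force is fixed at half the most. Time passes only in rows, so rows that do not move let the fingers close. It gives the time, the measured TCP pose, the force, the opening and the grip force at its end, in the units of the state.
- get_obs(): the state, without advancing time (a new reading comes with each control period).
- read_camera(name): name is "side" or "top"; returns the picture (400x640x3 uint8, red, green, blue); there is no depth.
- calibration(name): a dict with "K" (3x3 intrinsics, pixels), "pose" (4x4, takes a point from camera to world coordinates). Camera axes: x right, y down, z forward; pixel columns grow to the right and rows downward; lengths in m; the calibration is good to about 2 mm. A picture is of the moment at which its call begins. calibration takes no time and is no camera call.
- sign_off(): hands the job in; it is judged then, once.
The state is a dict: "t": time; "q": joint angles; "qd": joint speeds; "tau": joint torques, N m; "tool_pos": TCP position; "orientation": TCP orientation; "wrist_force": force on the tool from outside, world axes, zero at the start; "wrist_torque": the same for the moment, N m; "gripper_width": finger opening in m; "grip_force": force on a finger pad.
Only numpy, scipy, OpenCV 4.12 (cv2) and the standard library are available. Lean on these libraries where they do the work, as an engineer would, in place of code of your own. Each camera call takes 0.05 s, during which the arm holds its last target. There are 200 camera calls.

## Working session

There is one attempt and no reset: what is moved stays moved. The work goes in short steps, Python scripts to look and compute and a tool call to move; the robot and the scene stay as the last step left them, time stands still between calls to the robot, and variables do not carry over. Pictures are saved under pics/ and viewed, at most 14 in all, crops included, and the job is handed in when it is done.

Besides the shell and the picture viewer there is one more tool, called after "Emit:" as name([rows], argument=value, ...), one row to a line, values as JSON. drive_tool: Moves the arm, as the interface text tells. Its arguments: {"type":"object","properties":{"increments":{"type":"array"}},"required":["increments"]}

```bash
mkdir -p pics
python3 - <<'E'
from bench import *
import cv2
for n in("top","side"):
    cv2.imwrite(f"pics/{n}0.png",read_camera(n)[:,:,::-1]); c=calibration(n); print(n,c["K"],c["pose"])
o=get_obs(); print(o["t"],o["tool_pos"],o["orientation"])
E
```

```text
top [[368.74080593   0.         318.4248735 ]
 [  0.         368.74080593 197.43638711]
 [  0.           0.           1.        ]] [[-0.01650537 -0.99149564  0.129089    0.39073074]
 [-0.99974873  0.01832383  0.01291185 -0.0191051 ]
 [-0.01516744 -0.12884345 -0.99154895  1.12649465]
 [ 0.          0.          0.          1.        ]]
side [[501.9328331    0.         318.09540241]
 [  0.         501.9328331  187.45940338]
 [  0.           0.           1.        ]] [[ 0.97999119 -0.12557698  0.15442696  0.32399126]
 [-0.1990315  -0.62578309  0.75417636 -1.10527033]
 [ 0.00193059 -0.76982202 -0.63825569  1.02731125]
 [ 0.          0.          0.          1.        ]]
0.1 [ 0.12671102 -0.50930674  0.26024151] [[ 9.70430508e-01  2.41380671e-01 -3.18410012e-05]
 [ 2.41380561e-01 -9.70429921e-01  1.09273699e-03]
 [ 2.32866129e-04 -1.06811111e-03 -9.99999402e-01]]
```

View pics/top0.png

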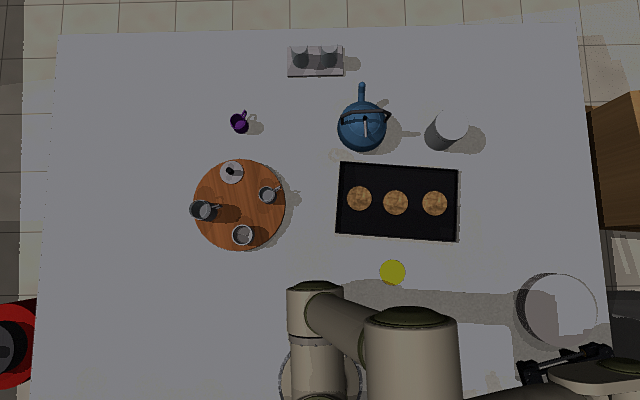

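View pics/side0.png

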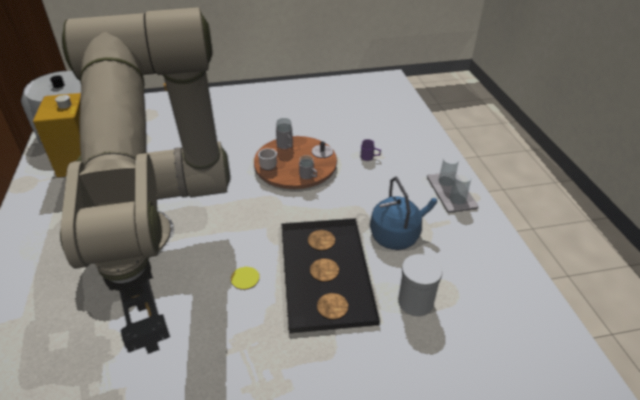

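Top view: the turntable is at about (239,205). On it are the lid (231,171), a small glass (268,195), a tall glass (203,210) and the bowl (242,235). The coasters are at (359,198), (396,203) and (435,203). The kettle (362,125) is behind the left (+y) coaster, coaster_a, and the tin (447,130) is behind coaster_b.

Look-alikes: the yellow disc (392,272) and the purple mug (240,122) are not meant. The two glasses at (300–330,58) on a separate rack are not on the turntable. The grey glasses on the turntable fit the description, and I'll confirm them in a crop.

```bash
cat > h.py <<'E'
import numpy as np, cv2
from bench import *
def ray(n,u,v):
    c=calibration(n);P=c["pose"];d=P[:3,:3]@np.linalg.solve(c["K"],[u,v,1.]);return P[:3,3],d
def onz(n,u,v,z):
    o,d=ray(n,u,v);return (o+d*(z-o[2])/d[2])[:2]
def proj(n,p):
    c=calibration(n);P=c["pose"];q=c["K"]@(P[:3,:3].T@(np.array(p)-P[:3,3]));return q[:2]/q[2]
E
python3 - <<'E'
from h import *
t=cv2.imread("pics/top0.png");s=cv2.imread("pics/side0.png")
a=cv2.resize(t[150:260,185:295],(600,600),interpolation=cv2.INTER_CUBIC)
cv2.imwrite("pics/c1.png",a)
b=cv2.resize(s[110:200,245:345],(800,720)[0:2] and (666,600),interpolation=cv2.INTER_CUBIC)
cv2.imwrite("pics/c2.png",b)
hsv=cv2.cvtColor(t,cv2.COLOR_BGR2HSV)
def blobs(img,lo,hi,box):
    m=cv2.inRange(cv2.cvtColor(img,cv2.COLOR_BGR2HSV),lo,hi);k=np.zeros_like(m);x0,y0,x1,y1=box;k[y0:y1,x0:x1]=m[y0:y1,x0:x1]
    n,l,st,ce=cv2.connectedComponentsWithStats(cv2.morphologyEx(k,cv2.MORPH_CLOSE,np.ones((3,3))))
    return [(ce[i],st[i]) for i in range(1,n) if st[i][4]>100]
for n,img,box in(("top",t,(340,170,455,235)),("side",s,(295,225,365,322))):
    for c,st in blobs(img,(5,60,50),(25,255,255),box): print(n,c,st,onz(n,*c,.008),onz(n,*c,.004))
for c,st in blobs(t,(3,60,40),(25,255,255),(180,150,300,260)): print("tt",c,st,onz("top",st[0]+st[2]/2,st[1]+st[3]/2,.03))
E
```

```text
top [358.90554415 197.91786448] [347 186  25  25 487] [ 0.5325801  -0.12811633] [ 0.53308739 -0.12850618]
top [395.02249489 201.98977505] [383 190  25  25 489] [ 0.51805926 -0.23750406] [ 0.51851462 -0.23828511]
top [434.20901639 202.79713115] [422 191  25  25 488] [ 0.51341968 -0.35609472] [ 0.51385845 -0.35729987]
side [321.07214429 239.53907816] [307 229  29  22 499] [ 0.53294253 -0.12861795] [ 0.5337625  -0.12478535]
side [324.05025126 269.42546064] [309 258  31  24 597] [ 0.51819007 -0.2384947 ] [ 0.51895215 -0.23509328]
side [332.1545961  305.54874652] [316 292  33  28 718] [ 0.51350759 -0.35710175] [ 0.51425129 -0.35416578]
tt [240.17425704 205.00096488] [ 193  159   92   92 5182] [0.51500213 0.23388066]
```

View pics/c1.png

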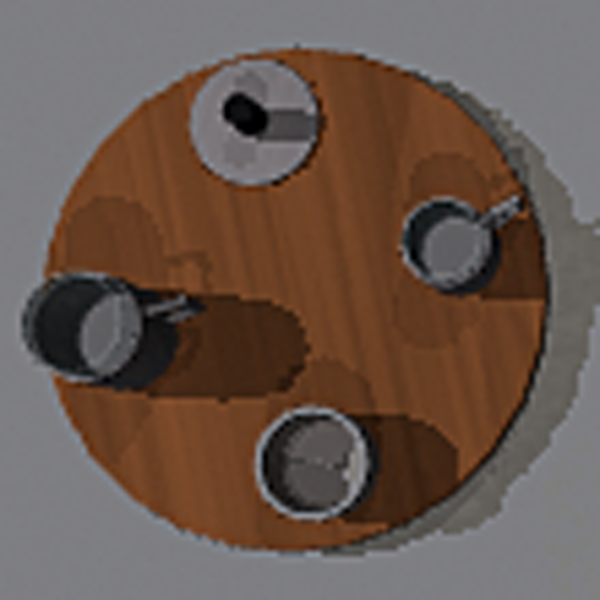

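View pics/c2.png

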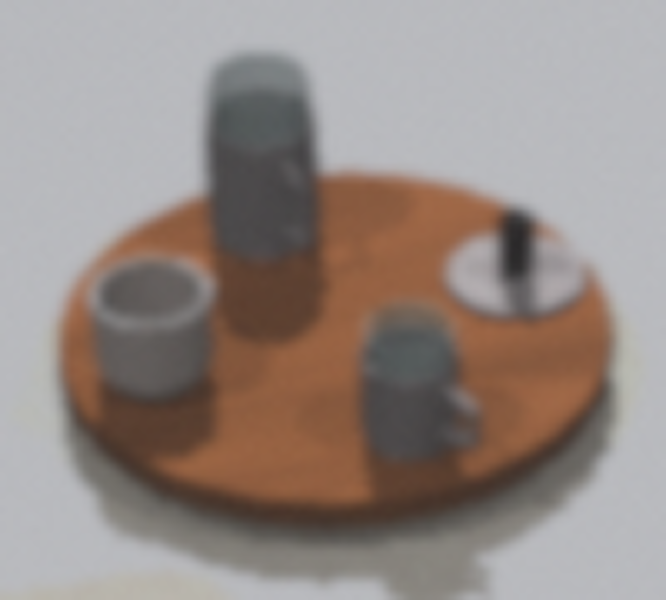

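Crop c1 (scale 5.45) shows the lid disc at (255,121), the short glass at (447,245) with its handle right-up, the tall glass at (85,325) with its handle right, and the bowl rim at (312,463). Crop c2 confirms these four are grey or white and have the right heights. Kettle +y means tall goes to coaster_a and short to coaster_b. Now casting rays in both views.

Run:
```python
from h import *
T=lambda u,v:("top",185+u*110/600,150+v*110/600); S=lambda u,v:("side",245+u*100/666,110+v*.15)
f=lambda q,z:np.round(onz(*q,z),4)
print("bowl",f(T(312,463),.08),f(S(152,292),.08))
print("lid",f(T(255,121),.034),f(S(517,274),.034))
print("short",f(T(448,243),.077),f(S(409,355),.077))
print("short foot front side",f(S(408,457),.03))
print("tall holder top T",f(T(85,326),.098), "innerbottom",f(T(110,337),.035),"S holdertop",f(S(262,118),.098),"foot front",f(S(262,260),.03),"rim",f(S(258,82),.122))
for nm,p,r in(("tall",None,0),):pass
print("tin",f(("top",452,124),.127),"kettle",f(("top",362,130),.1))
# handles
print("short h",f(T(520,203),.06),"tall h",f(T(198,305),.075))
```

```text
bowl [0.424  0.2123] [0.4284 0.2121]
lid [0.6149 0.2561] [0.6179 0.2551]
short [0.5385 0.1421] [0.5416 0.1419]
short foot front side [0.5372 0.1241]
tall holder top T [0.4958 0.3265] innerbottom [0.4959 0.3338] S holdertop [0.4999 0.326 ] foot front [0.4929 0.2985] rim [0.4983 0.3222]
tin [ 0.7206 -0.3822] kettle [ 0.7172 -0.134 ]
short h [0.5619 0.106 ] tall h [0.5082 0.2746]
```

Emit:
drive_tool([
  [0.015,0.036,0,0,1],
  [0.015,0.036,0,0,1],
  [0.015,0.036,0,0,1],
  [0.015,0.036,0,0,1],
  [0.015,0.036,0,0,1],
  [0.015,0.036,0,0,1],
  [0.015,0.036,0,0,1],
  [0.015,0.036,0,0,1],
  [0.015,0.036,0,0,1],
  [0.015,0.036,0,0,1],
  [0.015,0.036,0,0,1],
  [0.015,0.036,0,0,1],
  [0.015,0.036,0,0,1],
  [0.015,0.036,0,0,1],
  [0.015,0.036,0,0,1],
  [0.015,0.036,0,0,1],
  [0.015,0.036,0,0,1],
  [0.015,0.036,0,0,1],
  [0.015,0.036,0,0,1],
  [0,0,0,0,1],
])

```text
t: 1.77
tool_pos: [0.4126, 0.179, 0.26]
orientation: [[0.969, 0.246, -0.001], [0.246, -0.969, 0.001], [-0.0, -0.001, -1.0]]
wrist_force: [0.4, 0.2, -0.5]
gripper_width: 0.0882
grip_force: 0.0
```

Emit:
drive_tool([
  [0.0135,0.033,0,0,1],
  [0,0,-0.03,0,1],
  [0,0,-0.03,0,1],
  [0,0,-0.03,0,1],
  [0,0,-0.03,0,1],
  [0,0,-0.02,0,1],
  [0,0,-0.02,0,1],
  [0,0,-0.02,0,1],
  [0,0,-0.02,0,1],
  [0,0,0,0,1],
  [0,0,0,0,0.3],
  [0,0,0,0,0.3],
  [0,0,0,0,0.3],
])

```text
t: 2.85
tool_pos: [0.4258, 0.2076, 0.062]
orientation: [[0.97, 0.241, 0.002], [0.241, -0.97, 0.0], [0.002, 0.0, -1.0]]
wrist_force: [0.2, 1.2, -0.8]
gripper_width: 0.0706
grip_force: 0.5
```

Run:
```python
from h import *
a=read_camera("top")[:,:,::-1][150:270,170:310];b=read_camera("side")[:,:,::-1][90:210,230:370]
cv2.imwrite("pics/g1.png",np.hstack([cv2.resize(i,(400,343),interpolation=cv2.INTER_CUBIC) for i in(a,b)]))
```

```text
(no output)
```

View pics/g1.png

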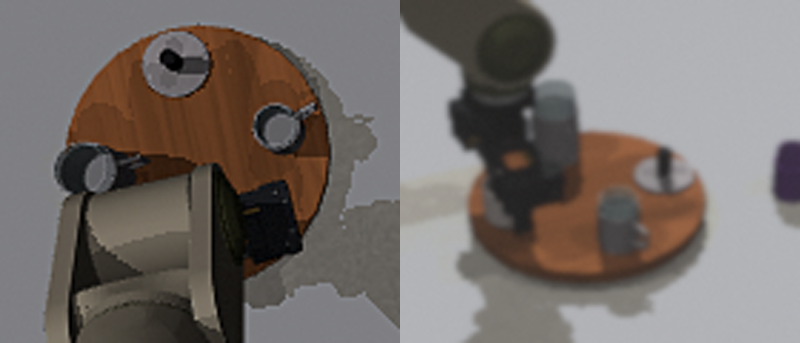

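The bowl sits between the fingers (side crop, about (510,200)). Shift 4 mm in y and close.

Emit:
drive_tool([
  [0,0.004,0,0,0.3],
  [0,0,0,0,0.2],
  [0,0,0,0,-1],
  [0,0,0,0,-1],
  [0,0,0,0,-1],
  [0,0,0,0,-1],
  [0,0,0,0,-1],
  [0,0,0.01,0,-1],
  [0,0,0.02,0,-1],
  [0,0,0.03,0,-1],
  [0,0,0.03,0,-1],
  [0,0,0.03,0,-1],
  [0,0,0,0,-1],
  [0,0,0,0,-1],
])

```text
t: 4.12
tool_pos: [0.4255, 0.2117, 0.1821]
orientation: [[0.97, 0.242, 0.003], [0.242, -0.97, 0.001], [0.003, 0.0, -1.0]]
wrist_force: [-0.5, -0.3, -1.7]
gripper_width: 0.0588
grip_force: 29.8
```

Emit:
drive_tool([
  [0.006,-0.03,0,0,-1],
  [0.006,-0.03,0,0,-1],
  [0.006,-0.03,0,0,-1],
  [0.006,-0.03,0,0,-1],
  [0.006,-0.03,0,0,-1],
  [0.006,-0.03,0,0,-1],
  [0.006,-0.03,0,0,-1],
  [0.006,-0.03,0,0,-1],
  [0.006,-0.03,0,0,-1],
  [0.006,-0.03,0,0,-1],
  [0.006,-0.03,0,0,-1],
  [0.006,-0.03,0,0,-1],
  [0.006,-0.03,0,0,-1],
  [0.006,-0.03,0,0,-1],
  [0.0085,-0.03,0,0,-1],
  [0,0,0,0,-1],
  [0,0,0,0,-1],
  [0,0,0,0,-1],
])

```text
t: 5.62
tool_pos: [0.5171, -0.2376, 0.1794]
orientation: [[0.97, 0.241, -0.002], [0.241, -0.97, 0.002], [-0.002, -0.002, -1.0]]
wrist_force: [-0.0, 1.0, -2.4]
gripper_width: 0.0586
grip_force: 29.8
```

Emit:
drive_tool([
  [0,0,-0.03,0,-1],
  [0,0,-0.03,0,-1],
  [0,0,-0.03,0,-1],
  [0,0,-0.02,0,-1],
  [0,0,-0.02,0,-1],
  [0,0,-0.007,0,-1],
  [0,0,0,0,-1],
  [0,0,0,0,-1],
  [0,0,0,0,-1],
])

```text
t: 6.37
tool_pos: [0.5183, -0.2385, 0.0451]
orientation: [[0.97, 0.242, 0.002], [0.242, -0.97, -0.001], [0.001, 0.002, -1.0]]
wrist_force: [-0.5, 0.0, -1.2]
gripper_width: 0.059
grip_force: 29.8
```

Emit:
drive_tool([
  [0,0,-0.002,0,-1],
  [0,0,-0.001,0,-1],
  [0,0,-0.001,0,-1],
  [0,0,0,0,-1],
  [0,0,0,0,-1],
])

```text
t: 6.78
tool_pos: [0.5177, -0.2385, 0.0398]
orientation: [[0.97, 0.241, 0.0], [0.241, -0.97, -0.0], [0.0, 0.0, -1.0]]
wrist_force: [0.7, -0.0, -1.0]
gripper_width: 0.0591
grip_force: 29.8
```

Emit:
drive_tool([
  [0,0,-0.001,0,-1],
  [0,0,0,0,-1],
  [0,0,0,0,-1],
])

```text
t: 7.03
tool_pos: [0.5177, -0.2386, 0.0396]
orientation: [[0.97, 0.241, 0.0], [0.241, -0.97, -0.0], [0.0, 0.0, -1.0]]
wrist_force: [-4.5, 1.5, 7.3]
gripper_width: 0.0587
grip_force: 29.9
```

Emit:
drive_tool([
  [0,0,-0.001,0,-1],
  [0,0,0,0,-1],
  [0,0,0,0,-1],
])

```text
t: 7.28
tool_pos: [0.5178, -0.2386, 0.0395]
orientation: [[0.97, 0.242, 0.0], [0.242, -0.97, -0.0], [0.0, 0.0, -1.0]]
wrist_force: [-7.6, 3.6, 17.3]
gripper_width: 0.0589
grip_force: 30.0
```

Emit:
drive_tool([
  [0,0,0.001,0,0],
  [0,0,0,0,0.3],
  [0,0,0,0,0.8],
  [0,0,0,0,0.8],
  [0,0,0,0,0.8],
  [0,0,0.01,0,0.8],
  [0,0,0.03,0,0.8],
  [0,0,0.03,0,0.8],
  [0,0,0.03,0,0.8],
  [0,0,0.03,0,0.8],
  [0,0,0.03,0,0.8],
  [0,0.03,0,0,0],
  [0,0.03,0,0,0],
  [0,0.03,0,0,0],
  [0,0.03,0,0,0],
  [0.006,0.036,0,0,0],
  [0.006,0.036,0,0,0],
  [0.006,0.036,0,0,0],
])

```text
t: 8.78
tool_pos: [0.5357, -0.0088, 0.1996]
orientation: [[0.971, 0.241, 0.001], [0.241, -0.971, -0.0], [0.001, 0.0, -1.0]]
wrist_force: [1.3, -0.5, 1.2]
gripper_width: 0.0444
grip_force: 0.0
```

Emit:
drive_tool([
  [0.01,0.033,0,0,0],
  [0.01,0.033,0,0,0],
  [0.01,0.033,0,0,0],
  [0.01,0.033,0,0,0],
  [0.01,0.033,0,0,0],
  [0.01,0.033,0,0,0],
  [0.01,0.033,0,0,0],
  [0.01,0.033,0,0,0],
  [0,0,0,0,0],
  [0,0,0,0,0],
  [0,0,0,0,0],
])

```text
t: 9.7
tool_pos: [0.6156, 0.253, 0.1989]
orientation: [[0.97, 0.241, -0.0], [0.241, -0.97, -0.0], [-0.0, 0.0, -1.0]]
wrist_force: [-0.8, -0.6, 0.1]
gripper_width: 0.044
grip_force: 0.0
```

Run:
```python
from h import *
a=read_camera("top")[:,:,::-1];b=read_camera("side")[:,:,::-1]
cv2.imwrite("pics/top2.png",a);cv2.imwrite("pics/side2.png",b)
cv2.imwrite("pics/g2.png",np.hstack([cv2.resize(a[165:245,340:460],(400,267),interpolation=cv2.INTER_CUBIC),cv2.resize(b[200:280,270:390],(400,267),interpolation=cv2.INTER_CUBIC)]))
o=get_obs();print(o["t"],o["tool_pos"])
```

```text
9.8 [0.61572613 0.25230915 0.19920482]
```

View pics/g2.png

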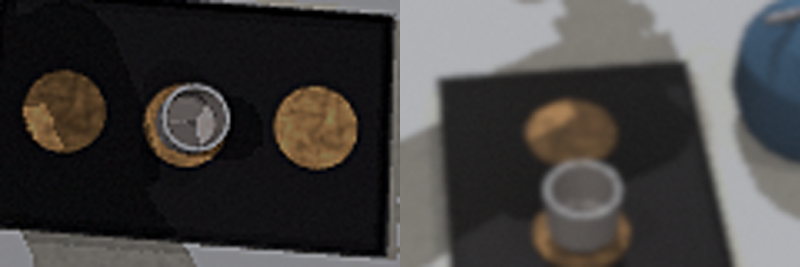

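The bowl stands on the middle coaster (top crop rim at (196,118), side crop rim at (583,187)). Next the lid.

Run:
```python
from h import *
print(onz("top",398.8,200.4,.058),onz("side",324.9,256.1,.058))
```

```text
[ 0.5168211  -0.23889799] [ 0.5202505  -0.23713178]
```

Emit:
drive_tool([
  [0.001,0.003,-0.03,0,0],
  [0,0,-0.03,0,0],
  [0,0,-0.03,0,0],
  [0,0,-0.02,0,0],
  [0,0,-0.015,0,0],
  [0,0,-0.01,0,0],
  [0,0,0,0,0],
  [0,0,0,0,-0.3],
  [0,0,0,0,-0.5],
  [0,0,0,0,-0.5],
  [0,0,0,0,-0.5],
  [0,0,0,0,-0.5],
])

```text
t: 10.8
tool_pos: [0.6169, 0.2566, 0.0644]
orientation: [[0.97, 0.241, 0.001], [0.241, -0.97, 0.0], [0.001, 0.0, -1.0]]
wrist_force: [0.0, 0.2, -0.2]
gripper_width: 0.0221
grip_force: 0.0
```

Emit:
drive_tool([
  [0,0,-0.003,0,-0.5],
  [0,0,0,0,-0.55],
  [0,0,0,0,-1],
  [0,0,0,0,-1],
  [0,0,0,0,-1],
  [0,0,0,0,-1],
])

```text
t: 11.3
tool_pos: [0.6167, 0.2565, 0.0607]
orientation: [[0.97, 0.241, -0.0], [0.241, -0.97, -0.0], [-0.0, 0.0, -1.0]]
wrist_force: [0.6, 0.2, 0.2]
gripper_width: 0.0176
grip_force: 30.0
```

Emit:
drive_tool([
  [0,0,0.02,0,-1],
  [0,0,0.03,0,-1],
  [0,0,0.03,0,-1],
  [0,0,0.04,0,-1],
  [-0.0195,0,0,0,-1],
  [-0.0195,-0.033,0,0,-1],
  [-0.0195,-0.033,0,0,-1],
  [-0.0195,-0.033,0,0,-1],
  [-0.0195,-0.033,0,0,-1],
  [0,-0.033,0,0,-1],
  [0,-0.033,0,0,-1],
  [0,-0.033,0,0,-1],
  [0,-0.033,0,0,-1],
  [0,-0.033,0,0,-1],
  [0,-0.033,0,0,-1],
  [0,-0.033,0,0,-1],
  [0,-0.033,0,0,-1],
  [0,-0.033,0,0,-1],
  [0,0,0,0,-1],
  [0,0,0,0,-1],
])

```text
t: 12.97
tool_pos: [0.519, -0.1736, 0.1806]
orientation: [[0.971, 0.239, -0.0], [0.239, -0.971, 0.0], [-0.0, -0.0, -1.0]]
wrist_force: [-0.1, 0.0, 0.1]
gripper_width: 0.0167
grip_force: 30.0
```

Emit:
drive_tool([
  [0,-0.033,0,0,-1],
  [0,-0.033,0,0,-1],
  [0,0,-0.03,0,-1],
  [0,0,-0.02,0,-1],
  [0,0,-0.01,0,-1],
  [0,0,0,0,-1],
  [0,0,0,0,-1],
  [0,0,0,0,-1],
])

```text
t: 13.63
tool_pos: [0.52, -0.2382, 0.1222]
orientation: [[0.97, 0.242, 0.002], [0.242, -0.97, -0.001], [0.001, 0.002, -1.0]]
wrist_force: [0.2, -0.2, -0.7]
gripper_width: 0.0171
grip_force: 30.0
```

Run:
```python
from h import *
b=read_camera("side")[:,:,::-1];o=get_obs();print(o["t"],o["tool_pos"],o["wrist_force"],o["grip_force"])
cv2.imwrite("pics/g3.png",cv2.resize(b[180:300,240:400],(800,600),interpolation=cv2.INTER_CUBIC))
```

```text
13.6833 [ 0.51990928 -0.23832551  0.12218272] [-0.27187362  0.06355036 -1.24623554] 29.999911040067673
```

View pics/g3.png

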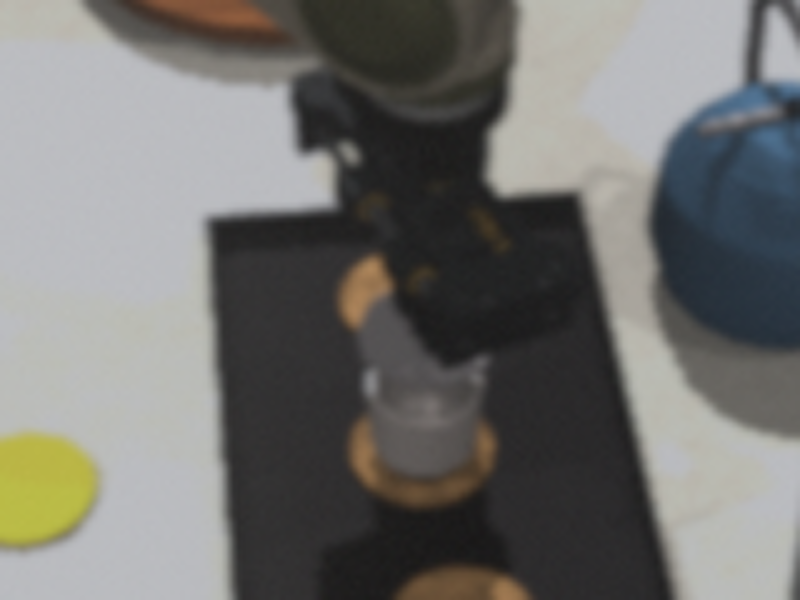

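The lid hangs level over the bowl (left edge at crop (357,340), bowl (428,400)). I'll check its centre from the left edge.

Run:
```python
from h import *
for p,r,z in(((.52,-.238),.036,.0935),((.5185,-.238),.03,.058)):
    e=np.array([proj("side",(p[0]+r*np.cos(a),p[1]+r*np.sin(a),z)) for a in np.linspace(0,6.28,90)])
    print((e[:,0].min()-240)*5,(e[:,0].max()-240)*5,(e[:,1].min()-180)*5,(e[:,1].max()-180)*5)
```

```text
354.5467546228616 495.6989968399935 283.9657314980444 386.924447615456
363.763871758828 479.35822431171573 339.9830656059884 425.99018695654195
```

Emit:
drive_tool([
  [0,0,-0.015,0,-1],
  [0,0,-0.01,0,-1],
  [0,0,-0.005,0,-1],
  [0,0,-0.001,0,-1],
  [0,0,0,0,-1],
  [0,0,0,0,-1],
  [0,0,0,0,-1],
])

```text
t: 14.27
tool_pos: [0.5195, -0.2387, 0.0903]
orientation: [[0.97, 0.241, 0.001], [0.241, -0.97, -0.001], [0.001, 0.001, -1.0]]
wrist_force: [-0.1, -0.1, -0.2]
gripper_width: 0.0167
grip_force: 30.0
```

Emit:
drive_tool([
  [0,0,-0.001,0,-1],
  [0,0,0,0,-1],
  [0,0,0,0,-1],
])

```text
t: 14.52
tool_pos: [0.5193, -0.2385, 0.0888]
orientation: [[0.97, 0.241, 0.0], [0.241, -0.97, -0.0], [0.0, 0.0, -1.0]]
wrist_force: [0.6, -0.5, -1.4]
gripper_width: 0.0171
grip_force: 30.0
```

Emit:
drive_tool([
  [0,0,-0.001,0,-1],
  [0,0,0,0,-1],
  [0,0,0,0,-1],
])

```text
t: 14.77
tool_pos: [0.5194, -0.2386, 0.0884]
orientation: [[0.97, 0.241, 0.001], [0.241, -0.97, -0.0], [0.0, 0.001, -1.0]]
wrist_force: [-2.1, 0.5, 5.1]
gripper_width: 0.0173
grip_force: 30.0
```

Emit:
drive_tool([
  [0,0,0.0005,0,-0.5],
  [0,0,0,0,-0.4],
  [0,0,0,0,-0.4],
  [0,0,0,0,-0.4],
  [0,0,0.01,0,-0.4],
  [0,0,0.02,0,-0.4],
  [0,0,0.03,0,0],
  [0,0,0.035,0,0.5],
  [0,0,0.035,0,1],
  [0,0.031,0,0.11,1],
  [0,0.031,0,0.11,1],
  [0,0.031,0,0.11,1],
  [0,0.031,0,0.11,1],
  [0,0.031,0,0.11,1],
  [0,0.031,0,0.11,1],
  [0,0.031,0,0.11,1],
  [0,0.031,0,0.11,1],
  [0,0.031,0,0.11,1],
  [0,0.031,0,0.11,1],
])

```text
t: 16.35
tool_pos: [0.519, 0.0731, 0.2191]
orientation: [[0.22, 0.976, 0.001], [0.976, -0.22, -0.0], [0.0, 0.001, -1.0]]
wrist_force: [0.5, -1.0, 0.2]
gripper_width: 0.088
grip_force: 0.0
```

Emit:
drive_tool([
  [-0.002,0.031,0,0.11,1],
  [-0.004,0.031,0,0.11,1],
  [-0.004,0.031,0,0.11,1],
  [-0.004,0.031,0,0.11,1],
  [-0.004,0.031,0,0,1],
  [-0.004,0.031,0,0,1],
  [0,0.031,0,0,1],
  [0,0.031,0,0,1],
  [0,0,0,0,1],
  [0,0,0,0,1],
  [0,0,0,0,1],
])

```text
t: 17.27
tool_pos: [0.4972, 0.3191, 0.2185]
orientation: [[-0.211, 0.977, 0.0], [0.977, 0.211, -0.0], [-0.0, 0.0, -1.0]]
wrist_force: [-0.4, -0.4, -0.3]
gripper_width: 0.0882
grip_force: 0.0
```

Run:
```python
from h import *
a=read_camera("top")[:,:,::-1];b=read_camera("side")[:,:,::-1]
I=lambda x:cv2.resize(x,(400,300),interpolation=cv2.INTER_CUBIC)
cv2.imwrite("pics/g4.png",np.vstack([np.hstack([I(a[165:255,350:470]),I(b[200:290,270:390])]),np.hstack([I(a[150:255,180:320]),I(b[80:200,230:390])])]))
```

```text
(no output)
```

View pics/g4.png

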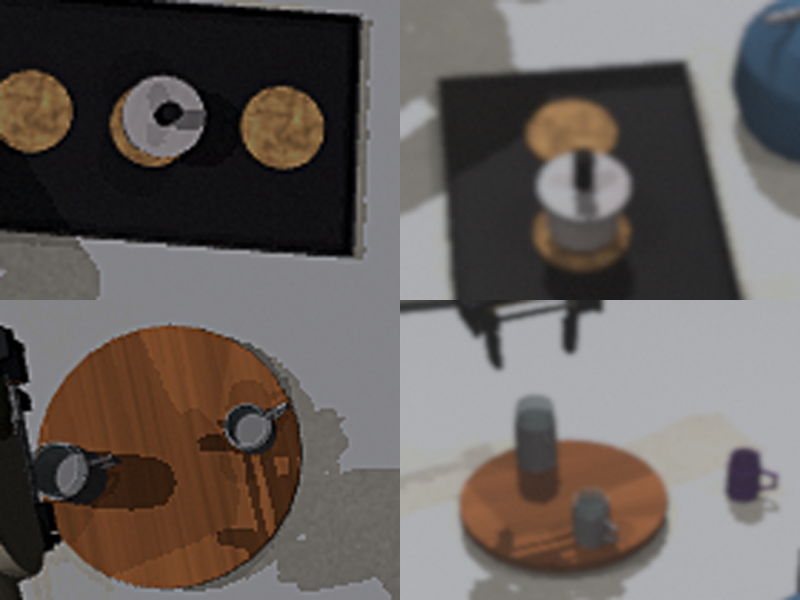

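The lid sits on the bowl, centred (top crop (165,115), side crop (583,187)). The fingers straddle the tall glass (side lower crop, (537,440)). Its 92 mm height is close to the gripper body, so I'll grip 54 mm above the foot.

Emit:
drive_tool([
  [0,0.006,0,0,1],
  [0,0,-0.02,0,1],
  [0,0,-0.02,0,1],
  [0,0,-0.02,0,1],
  [0,0,-0.02,0,1],
  [0,0,-0.02,0,1],
  [0,0,-0.02,0,1],
  [0,0,-0.01,0,1],
  [0,0,0,0,1],
  [0,0,0,0,0.7],
  [0,0,0,0,0.5],
  [0,0,0,0,0.5],
  [0,0,0,0,0.5],
])

```text
t: 18.45
tool_pos: [0.4976, 0.3257, 0.0892]
orientation: [[-0.211, 0.977, 0.002], [0.977, 0.211, 0.001], [0.0, 0.002, -1.0]]
wrist_force: [-0.5, 0.3, -0.4]
gripper_width: 0.0663
grip_force: 0.0
```

Emit:
drive_tool([
  [0,0,0,0,0.4],
  [0,0,0,0,0.35],
  [0,0,0,0,-1],
  [0,0,0,0,-1],
  [0,0,0,0,-1],
  [0,0,0,0,-1],
  [0,0,0,0,-1],
])

```text
t: 19.03
tool_pos: [0.4973, 0.3256, 0.0885]
orientation: [[-0.211, 0.977, 0.0], [0.977, 0.211, 0.0], [0.0, 0.0, -1.0]]
wrist_force: [-1.2, 0.2, 3.9]
gripper_width: 0.0576
grip_force: 30.0
```

Emit:
drive_tool([
  [0,0,0.01,0,-1],
  [0,0,0.03,0,-1],
  [0,0,0.03,0,-1],
  [0,0,0.03,0,-1],
  [0.0024,-0.03,0,-0.1,-1],
  [0.0024,-0.03,0,-0.1,-1],
  [0.0024,-0.03,0,-0.1,-1],
  [0.0024,-0.03,0,-0.1,-1],
  [0.0024,-0.03,0,-0.1,-1],
  [0.0024,-0.03,0,-0.1,-1],
  [0.0024,-0.03,0,-0.1,-1],
  [0.0024,-0.03,0,-0.1,-1],
  [0.0024,-0.03,0,-0.1,-1],
  [0.0024,-0.03,0,-0.1,-1],
  [0.0024,-0.03,0,-0.1,-1],
  [0.0024,-0.03,0,-0.1,-1],
  [0.0024,-0.03,0,-0.1,-1],
  [0.0024,-0.03,0,-0.1,-1],
  [0.0024,-0.03,0,-0.1,-1],
  [0,0,0,0,-1],
])

```text
t: 20.7
tool_pos: [0.5332, -0.1289, 0.1882]
orientation: [[0.962, 0.271, 0.0], [0.271, -0.962, -0.001], [-0.0, 0.001, -1.0]]
wrist_force: [-0.1, -0.5, -2.0]
gripper_width: 0.058
grip_force: 30.0
```

Emit:
drive_tool([
  [0,0,0,0,-1],
  [0,0,0,0,-1],
  [0,0,0,0,-1],
])

```text
t: 20.95
tool_pos: [0.5331, -0.1233, 0.1882]
orientation: [[0.959, 0.282, -0.0], [0.282, -0.959, 0.0], [-0.0, -0.001, -1.0]]
wrist_force: [-0.7, 0.3, -1.7]
gripper_width: 0.0577
grip_force: 30.0
```

Emit:
drive_tool([
  [0,-0.005,0,0,-1],
  [0,0,-0.03,0,-1],
  [0,0,-0.03,0,-1],
  [0,0,-0.025,0,-1],
  [0,0,-0.02,0,-1],
  [0,0,-0.01,0,-1],
  [0,0,-0.004,0,-1],
  [0,0,0,0,-1],
  [0,0,0,0,-1],
  [0,0,0,0,-1],
])

```text
t: 21.78
tool_pos: [0.5339, -0.1297, 0.0705]
orientation: [[0.96, 0.28, 0.002], [0.28, -0.96, -0.001], [0.002, 0.002, -1.0]]
wrist_force: [-0.6, 0.6, -1.9]
gripper_width: 0.0578
grip_force: 30.0
```

Emit:
drive_tool([
  [0,0,-0.001,0,-1],
  [0,0,0,0,-1],
  [0,0,0,0,-1],
])

```text
t: 22.03
tool_pos: [0.5333, -0.1296, 0.0686]
orientation: [[0.96, 0.28, 0.001], [0.28, -0.96, -0.0], [0.0, 0.0, -1.0]]
wrist_force: [-0.1, 0.3, -1.8]
gripper_width: 0.0578
grip_force: 30.0
```

Emit:
drive_tool([
  [0,0,-0.001,0,-1],
  [0,0,0,0,-1],
  [0,0,0,0,-1],
])

```text
t: 22.28
tool_pos: [0.5332, -0.1295, 0.0672]
orientation: [[0.96, 0.28, -0.0], [0.28, -0.96, 0.0], [-0.0, -0.0, -1.0]]
wrist_force: [0.1, 0.2, -2.3]
gripper_width: 0.0582
grip_force: 30.0
```

Emit:
drive_tool([
  [0,0,-0.001,0,-1],
  [0,0,0,0,-1],
  [0,0,0,0,-1],
])

```text
t: 22.53
tool_pos: [0.5333, -0.1295, 0.0665]
orientation: [[0.96, 0.28, 0.0], [0.28, -0.96, -0.0], [0.0, 0.0, -1.0]]
wrist_force: [-1.2, 0.8, 2.5]
gripper_width: 0.0576
grip_force: 30.0
```

Emit:
drive_tool([
  [0,0,-0.0005,0,-1],
  [0,0,0,0,-1],
  [0,0,0,0,-1],
])

```text
t: 22.78
tool_pos: [0.5334, -0.1295, 0.0665]
orientation: [[0.96, 0.28, 0.001], [0.28, -0.96, -0.0], [0.0, 0.0, -1.0]]
wrist_force: [-3.1, 1.1, 8.8]
gripper_width: 0.0578
grip_force: 30.0
```

Emit:
drive_tool([
  [0,0,0.0005,0,0.5],
  [0,0,0,0,0.6],
  [0,0,0,0,0.6],
  [0,0,0,0,0.6],
  [0,0,0.01,0,0.6],
  [0,0,0.03,0,0.6],
  [0,0,0.03,0,0.6],
  [0,0,0.03,0,0.6],
  [0,0,0.035,0,0.6],
  [0,0.017,0,0.11,1],
  [0,0.017,0,0.11,1],
  [0,0.017,0,0.11,1],
  [0,0.017,0,0.11,1],
  [0,0.017,0,0.11,1],
  [0,0.017,0,0.11,1],
  [0,0.017,0,0.11,1],
  [0,0.017,0,0.11,1],
  [0,0.017,0,0.11,1],
  [0,0.017,0,0.11,1],
  [0,0.017,0,0.11,1],
])

```text
t: 24.45
tool_pos: [0.5331, 0.0584, 0.202]
orientation: [[0.072, 0.997, 0.001], [0.997, -0.072, -0.0], [0.0, 0.001, -1.0]]
wrist_force: [0.6, -0.1, 0.6]
gripper_width: 0.0879
grip_force: 0.0
```

Emit:
drive_tool([
  [0.002,0.017,0,0.11,1],
  [0.002,0.017,0,0.11,1],
  [0.002,0.017,0,0.11,1],
  [0,0.017,0,0.11,1],
  [0,0.017,0,0.11,1],
  [0,0,0,0,1],
  [0,0,0,0,1],
  [0,0,0,0,1],
  [0,0,0,0,1],
])

```text
t: 25.2
tool_pos: [0.5393, 0.1417, 0.2014]
orientation: [[-0.453, 0.891, 0.0], [0.891, 0.453, -0.0], [-0.0, 0.0, -1.0]]
wrist_force: [-0.3, 0.2, -0.0]
gripper_width: 0.0884
grip_force: 0.0
```

Run:
```python
from h import *
a=read_camera("top")[:,:,::-1];b=read_camera("side")[:,:,::-1]
I=lambda x:cv2.resize(x,(400,300),interpolation=cv2.INTER_CUBIC)
cv2.imwrite("pics/g5.png",np.vstack([np.hstack([I(a[165:255,340:460]),I(b[190:280,270:390])]),np.hstack([I(a[150:255,180:320]),I(b[80:200,230:390])])]))
```

```text
(no output)
```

View pics/g5.png

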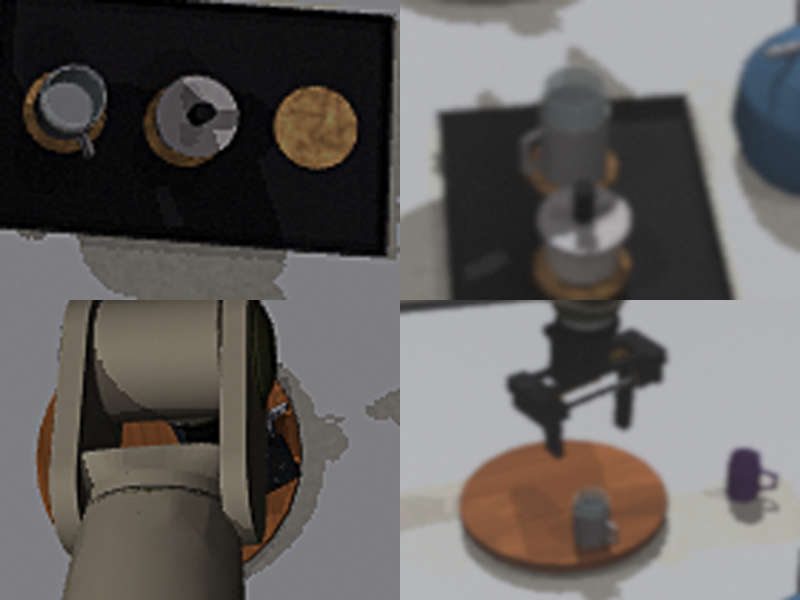

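The tall glass stands upright on coaster_a (top crop (70,95), side crop (573,130)). The fingers are above the short glass. Descend.

Emit:
drive_tool([
  [0.0005,0,-0.02,0,1],
  [0,0,-0.025,0,1],
  [0,0,-0.025,0,1],
  [0,0,-0.025,0,1],
  [0,0,-0.02,0,1],
  [0,0,-0.015,0,1],
  [0,0,-0.006,0,1],
  [0,0,0,0,0.7],
  [0,0,0,0,0.35],
  [0,0,0,0,0.3],
  [0,0,0,0,0.3],
  [0,0,0,0,0.3],
])

```text
t: 26.3
tool_pos: [0.5401, 0.1425, 0.066]
orientation: [[-0.455, 0.89, 0.001], [0.89, 0.455, 0.0], [-0.001, 0.001, -1.0]]
wrist_force: [-0.4, 0.5, -1.0]
gripper_width: 0.0579
grip_force: 0.0
```

Emit:
drive_tool([
  [0,0,0,0,0.2],
  [0,0,0,0,0.15],
  [0,0,0,0,-1],
  [0,0,0,0,-1],
  [0,0,0,0,-1],
  [0,0,0,0,-1],
  [0,0,0,0,-1],
])

```text
t: 26.88
tool_pos: [0.54, 0.1426, 0.0656]
orientation: [[-0.456, 0.89, 0.001], [0.89, 0.456, 0.0], [-0.0, 0.001, -1.0]]
wrist_force: [1.0, 1.9, 4.6]
gripper_width: 0.0476
grip_force: 30.0
```

Emit:
drive_tool([
  [0,0,0.01,0,-1],
  [0,0,0.035,0,-1],
  [0,0,0.035,0,-1],
  [0,0,0.035,0,-1],
  [0,0,0.035,0,-1],
  [-0.0018,-0.033,0,0,-1],
  [-0.0018,-0.033,0,0,-1],
  [-0.0018,-0.033,0,0,-1],
  [-0.0018,-0.033,0,0,-1],
  [-0.0018,-0.033,0,0,-1],
  [-0.0018,-0.033,0,0,-1],
  [-0.0018,-0.033,0,0,-1],
  [-0.0018,-0.033,0,0,-1],
  [-0.0018,-0.033,0,0,-1],
  [-0.0018,-0.033,0,0,-1],
  [-0.0018,-0.033,0,0,-1],
  [-0.0018,-0.033,0,0,-1],
  [-0.0018,-0.033,0,0,-1],
  [-0.0018,-0.033,0,0,-1],
  [-0.0018,-0.033,0,0,-1],
])

```text
t: 28.55
tool_pos: [0.5119, -0.3538, 0.2153]
orientation: [[-0.455, 0.89, -0.001], [0.89, 0.455, 0.001], [0.001, -0.001, -1.0]]
wrist_force: [-0.4, -0.2, -0.5]
gripper_width: 0.0476
grip_force: 30.0
```

Emit:
drive_tool([
  [0,0,0,0,-1],
  [0,0,0,0,-1],
  [0,0,0,0,-1],
  [0,0,0,0,-1],
])

```text
t: 28.88
tool_pos: [0.5128, -0.3514, 0.2154]
orientation: [[-0.457, 0.89, -0.0], [0.89, 0.457, 0.001], [0.001, -0.0, -1.0]]
wrist_force: [0.1, 0.0, -0.5]
gripper_width: 0.0475
grip_force: 30.0
```

Emit:
drive_tool([
  [0.0005,-0.005,-0.02,0,-1],
  [0,0,-0.03,0,-1],
  [0,0,-0.03,0,-1],
  [0,0,-0.03,0,-1],
  [0,0,-0.025,0,-1],
  [0,0,-0.02,0,-1],
  [0,0,-0.01,0,-1],
  [0,0,-0.004,0,-1],
  [0,0,0,0,-1],
  [0,0,0,0,-1],
  [0,0,0,0,-1],
])

```text
t: 29.8
tool_pos: [0.5138, -0.3578, 0.0478]
orientation: [[-0.456, 0.89, 0.002], [0.89, 0.456, -0.002], [-0.002, 0.001, -1.0]]
wrist_force: [-0.2, -0.8, -0.6]
gripper_width: 0.0476
grip_force: 30.0
```

Emit:
drive_tool([
  [0,0,-0.001,0,-1],
  [0,0,0,0,-1],
  [0,0,0,0,-1],
])

```text
t: 30.05
tool_pos: [0.5133, -0.3576, 0.0456]
orientation: [[-0.456, 0.89, 0.0], [0.89, 0.456, -0.0], [-0.001, 0.0, -1.0]]
wrist_force: [-0.1, 0.1, -1.3]
gripper_width: 0.0477
grip_force: 30.0
```

Emit:
drive_tool([
  [0,0,-0.001,0,-1],
  [0,0,0,0,-1],
  [0,0,0,0,-1],
])

```text
t: 30.3
tool_pos: [0.5132, -0.3575, 0.0442]
orientation: [[-0.456, 0.89, -0.0], [0.89, 0.456, 0.0], [0.0, -0.0, -1.0]]
wrist_force: [-0.6, 0.5, -0.4]
gripper_width: 0.0474
grip_force: 30.0
```

Emit:
drive_tool([
  [0,0,-0.001,0,-1],
  [0,0,0,0,-1],
  [0,0,0,0,-1],
])

```text
t: 30.55
tool_pos: [0.5133, -0.3576, 0.0436]
orientation: [[-0.456, 0.89, 0.0], [0.89, 0.456, -0.0], [-0.0, 0.0, -1.0]]
wrist_force: [-1.7, 0.6, 3.3]
gripper_width: 0.0476
grip_force: 30.0
```

Emit:
drive_tool([
  [0,0,-0.0005,0,-1],
  [0,0,0,0,-1],
  [0,0,0,0,-1],
])

```text
t: 30.8
tool_pos: [0.5133, -0.3576, 0.0436]
orientation: [[-0.456, 0.89, 0.0], [0.89, 0.456, -0.0], [-0.0, 0.0, -1.0]]
wrist_force: [-3.8, 3.0, 7.8]
gripper_width: 0.0473
grip_force: 30.0
```

Contact. Release, lift and move clear (away from the tray, toward −y).

Emit:
drive_tool([
  [0,0,0.0005,0,0.3],
  [0,0,0,0,0.5],
  [0,0,0,0,0.5],
  [0,0,0,0,0.5],
  [0,0,0.01,0,0.5],
  [0,0,0.03,0,0.5],
  [0,0,0.03,0,0.5],
  [0,0,0.03,0,0.5],
  [0,0,0.035,0,0.5],
  [0,0,0.035,0,0.5],
  [0,0,0.035,0,0.5],
  [-0.036,-0.015,0,0,0.5],
  [-0.036,-0.015,0,0,0.5],
  [-0.036,-0.015,0,0,0.5],
  [-0.036,-0.015,0,0,0.5],
  [-0.036,-0.015,0,0,0.5],
  [-0.036,-0.015,0,0,0.5],
  [-0.036,-0.015,0,0,0.5],
  [0,0,0,0,0.5],
  [0,0,0,0,0.5],
])

```text
t: 32.47
tool_pos: [0.2599, -0.4631, 0.2489]
orientation: [[-0.453, 0.892, 0.0], [0.892, 0.453, -0.001], [-0.001, 0.0, -1.0]]
wrist_force: [0.3, 0.6, 0.4]
gripper_width: 0.0659
grip_force: 0.0
```

Run:
```python
from h import *
a=read_camera("top")[:,:,::-1];b=read_camera("side")[:,:,::-1]
I=lambda x:cv2.resize(x,(400,400),interpolation=cv2.INTER_CUBIC)
cv2.imwrite("pics/g6.png",np.hstack([I(a[130:250,340:460]),I(b[200:320,270:390])]))
```

View pics/g6.png

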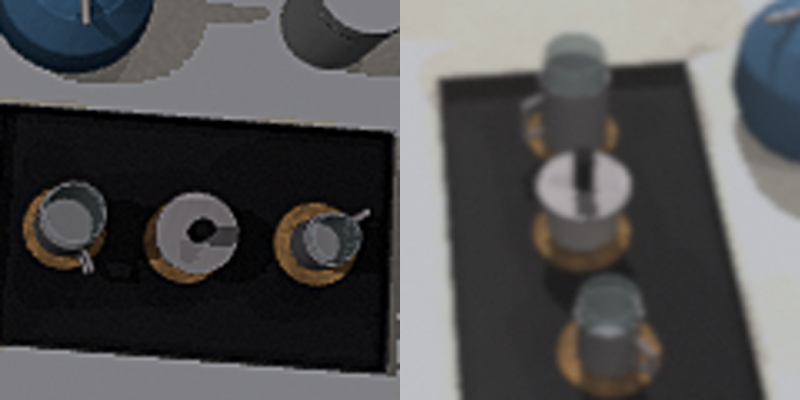

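All three stand upright on their coasters and the lid is on the bowl (top crop (70,215), (197,233), (330,238)). One numeric check of the glass centres follows.

Run:
```python
from h import *
k=.3
print("short",onz("top",340+330*k,130+238*k,.055),onz("side",270+208*k,200+376*k,.008)+[0,.024])
print("tall",onz("top",340+72*k,130+215*k,.076),onz("side",270+174*k,200+150*k,.008)+[0,.029])
print("lid",onz("top",340+197*k,130+233*k,.062),onz("side",270+184*k,200+184*k,.062))
```

```text
short [ 0.512102  -0.3560505] [ 0.5093311  -0.35433658]
tall [ 0.53370317 -0.12951426] [ 0.53170754 -0.12105173]
lid [ 0.51779248 -0.239007  ] [ 0.52085922 -0.23780007]
```

```bash
python3 -c "
from bench import *
print(sign_off())"
```

```text
the job is handed in; nothing more can be done
None
```

The tray is laid and handed in at about 33 s; no verdict came back. The bowl with its lid is on the middle coaster, the tall glass on coaster_a before the kettle and the short glass on coaster_b before the tin, each within about 4 mm of centre in the final views (the tall glass from the top view only).

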